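# Draw a bottle clamp closed with its turnbuckle

### The job

Two identical bottle clamps stand open on the bench, one round the small dark capped bottle, the other round an open glass beaker. Turn the turnbuckle of the clamp with the dark bottle, by the ball-ended bar on it, over and away from the bottle until it is fully home, so that both threaded ends draw in and the two jaws close on the bottle. Then let go; leave the bottle upright in its place and the other clamp open.

Things in the scene. Friction and masses are not known exactly. Their poses are not given: they have to be found in the camera images.
- clamp_turnbuckle (a joint): turnbuckle of the dark bottle's clamp: open steel body, 85 mm long, turning about its level long axis 55 mm above the bench; a 7 mm bar with a black ball stands from its middle. Value in rad: 0 = open, bar leaning 40 deg from upright towards the bottle; 1.4 = home at its stop, bar leaning 40 deg away, each jaw drawn in 8 mm. Friction about 2 N at the ball, no spring; it stays where left
- clamp_ball (a point): centre of the black ball (20 mm diameter) on that bar. Its z axis points out along the bar (the turnbuckle's axis lies 75 mm back along -z), its y axis is parallel to the turnbuckle's axis, level; as the value grows the ball moves along its own +x. Pinched along y, it may be carried round the arc without turning the gripper. Jaws and carriages reach 70 mm above the bench
- bottle: small dark capped bottle, 51 mm diameter, 93 mm high, loose, standing on the clamp's 10 mm base plate between its open jaws, about 110 mm from the turnbuckle's axis, on the side to which the bar leans at the start. Origin at the centre of its underside, z up. Near by, at the robot's left, stands a fixed burette stand: rod at x 0.37, y 0.18, 0.8 m tall; burette at x 0.365, y 0.29, from z 0.35 up
- spare_turnbuckle (a joint): the same turnbuckle on the other, identical clamp, which holds an open glass beaker of 56 mm diameter, 100 mm high; same meaning of the values. It starts open and must stay open
Not all that is in view belongs to the job. Leave any turquoise or yellow look-alike of the bottle alone.

How it is judged:
By the outcome, as a careful person would: the job done as asked, in the order asked, and still so for the second after the job is handed in, with the robot touching nothing.
It also fails if it takes over 35 s, if anything falls off the work surface, if the arm or the gripper's body presses on something with over 40 N, if the wrist force passes 120 N, or if a joint passes its speed limit or range.

### The arm

A 6-joint arm with a two-finger parallel gripper is mounted at the origin on the work surface; the furniture and walls round the work are solid. World frame = base frame: x ahead of the robot, y to its left, z up, the work surface at z = 0. Lengths are in m, angles in rad, forces in N, time in s.
With the tool pointing down it reaches from about 0.325 to 0.875 m from the base axis. Payload 4.4 kg.
Tool frame: the origin (TCP) lies on the centre line of the jaws, within the pads' length; the fingertips stand 14 mm ahead of it and the grasp point (between the pads) lies 5 mm behind it (manip.finger_overhang is the distance from the TCP to the fingertips, in m); y points along the fingers, x is the direction in which the jaws open and shut, and the axes are right-handed (so a half turn about y gives the same grasp; the last joint's range is limited). The gripper opens to 85 mm and grips with 20 to 120 N. Pads are 22 mm wide; open, the fingers measure 114 mm over their backs; the gripper's body (76 mm by 85 mm) begins 54 mm behind the grasp point. The pads swing forward as they close: fully open they stand 13 mm farther back than shut.
Start: joints at [1.143, 0.207, 1.542, -0, 1.393, -0.15], TCP at [0.157, 0.553, 0.245] pointing down, gripper open.
Joint ranges: [-2.73, 2.73], [-0.86, 2.22], [0.23, 2.46], [-1.11, 4.25], [0.08, 2.63], [-2.82, 2.82]. Speed limits (rad/s): [2.79, 2.79, 3.14, 3.14, 3.14, 3.14].

### API

Orientations are given as a rotation vector (axis times angle).
In Python, from plant import manip, eyes gives the robot as it stands. The module is installed in compiled form; this text tells all that it offers.
- The arm moves only by the tool jog_arm, never from a script. Its argument "rows" is a list of rows, each an object of numbers: "gripper": the closure in counts, from 0 (fully open) to 255 (shut); "x", "y", "z": the shift along the tool's x, y, z in m; "twist": the turn about the tool's y in degrees. A call has 1 to 10 rows; each row is the pose to reach, as a shift and turn from the pose measured when the call began, along the tool's axes at that moment; what a row does not reach only later rows make up. A row lasts 1/8 s, in which the tool goes at most 62.5 mm and 10.7 degrees, less where a joint would pass 70% of its speed; a pose out of reach is approached as far as the arm can. A call with a gripper value outside its range is refused whole. The fingers move at their own pace and stop on an object; "newtons" is the grip in N (left out, the last holds). Time passes only in rows, so rows that repeat a pose let the fingers close. It gives the time, the measured TCP pose, the force and the opening at its end, in the units of the state.
- manip.get_state(): the state, without advancing time (a new reading comes with each control period).
- eyes.capture(name): name is "scene" or "top" or "wrist"; returns the picture (480x640x3 uint8, red, green, blue); there is no depth.
- eyes.camera_info(name): a dict with "intrinsics" (3x3 intrinsics, pixels), "R" (3x3) and "t" (3): a world point X has camera coordinates R X + t. Camera axes: x right, y down, z forward; pixel columns grow to the right and rows downward; lengths in m; the calibration is good to about 2 mm. A picture is of the moment at which its call begins: read the wrist's pose just before it. camera_info takes no time and is no camera call; for the wrist camera it gives the pose at the moment of the call.
- manip.sign_off(): hands the job in, once; it reports no verdict.
The state is a dict: "time_s": time; "q": joint angles; "qd": joint speeds; "effort": joint torques, N m; "position": TCP position; "tool_rot": TCP orientation; "contact_force": force on the tool from outside, world axes, zero at the start; "ft_torque": the same for the moment, N m; "opening": finger opening in m.
Only numpy, scipy, OpenCV 4.12 (cv2) and the standard library are available. Lean on these libraries where they do the work, as an engineer would, in place of code of your own. Each camera call takes 0.05 s, during which the arm holds its last target.

## Working session

There is one attempt and no reset: what is moved stays moved. The work goes in short steps, Python scripts to look and compute and a tool call to move; the robot and the scene stay as the last step left them, time stands still between calls to the robot, and variables do not carry over. Pictures are saved under pics/ and viewed, and the job is handed in when it is done.

Besides the shell and the picture viewer there is one more tool, called after "Request:" as name(argument=value, ...) on one line, values as JSON. jog_arm: Moves the arm, as the interface text tells. Its arguments: {"type":"object","properties":{"rows":{"type":"array","items":{"type":"object","properties":{"gripper":{"type":"number"},"x":{"type":"number"},"y":{"type":"number"},"z":{"type":"number"},"twist":{"type":"number"}}}},"newtons":{"type":"number"}},"required":["rows"]}

```bash
mkdir -p pics; python3 - <<'E'
from plant import manip, eyes
import cv2
s=manip.get_state();print(s)
for n in("scene","top","wrist"):
    i=eyes.camera_info(n);print(n,i)
    cv2.imwrite(f"pics/{n}0.png",eyes.capture(n)[:,:,::-1])
E
```

```text
{'time_s': 0.0, 'q': array([ 1.14348032e+00,  2.07394491e-01,  1.54297134e+00,  6.12769103e-06,
        1.39352686e+00, -1.50529818e-01]), 'qd': array([ 0.00080377,  0.00124108, -0.00106715, -0.00045397, -0.00064195,
        0.00046167]), 'effort': array([-5.66508497e-04, -3.83018732e+01, -2.91600770e+01, -3.85067142e-04,
        1.04283038e-02, -1.20753549e-05]), 'position': array([0.15684375, 0.55242765, 0.24413198]), 'tool_rot': array([-1.32863342, -1.00139696,  1.00476701]), 'contact_force': array([ 0.30239283, -1.31394882,  0.10998038]), 'ft_torque': array([-0.01504512,  0.00904736, -0.03681977]), 'opening': 0.08529723754049554}
scene {'intrinsics': array([[448.86500015,   0.        , 320.82783422],
       [  0.        , 448.86500015, 232.76781282],
       [  0.        ,   0.        ,   1.        ]]), 'R': array([[ 0.55446396, -0.83210829, -0.01286516],
       [-0.42570906, -0.27031426, -0.86354039],
       [ 0.71508148,  0.48427884, -0.50411555]]), 't': array([-0.33811633,  0.21817763,  0.73580388])}
top {'intrinsics': array([[440.59138531,   0.        , 310.96616255],
       [  0.        , 440.59138531, 233.62564911],
       [  0.        ,   0.        ,   1.        ]]), 'R': array([[ 1.15791737e-03, -9.99967926e-01, -7.92501159e-03],
       [-9.80307559e-01,  4.29900914e-04, -1.97476339e-01],
       [ 1.97473412e-01,  7.99761005e-03, -9.80275619e-01]]), 't': array([-0.13986834,  0.41760342,  0.85995474])}
wrist {'intrinsics': array([[351.6281168 ,   0.        , 319.31216808],
       [  0.        , 351.6281168 , 239.04623265],
       [  0.        ,   0.        ,   1.        ]]), 'R': array([[ 0.27384086,  0.96177242, -0.00223571],
       [ 0.92204417, -0.26186658,  0.28506215],
       [ 0.27357946, -0.08012309, -0.95850643]]), 't': array([-0.57447432, -0.03571791,  0.37956678])}
```

View pics/scene0.png

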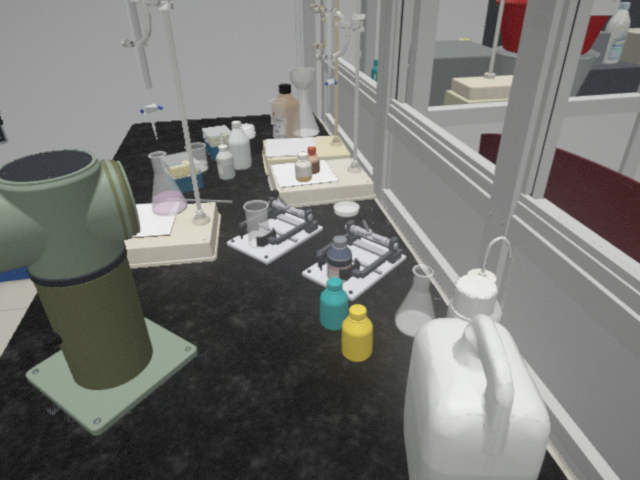

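View pics/top0.png

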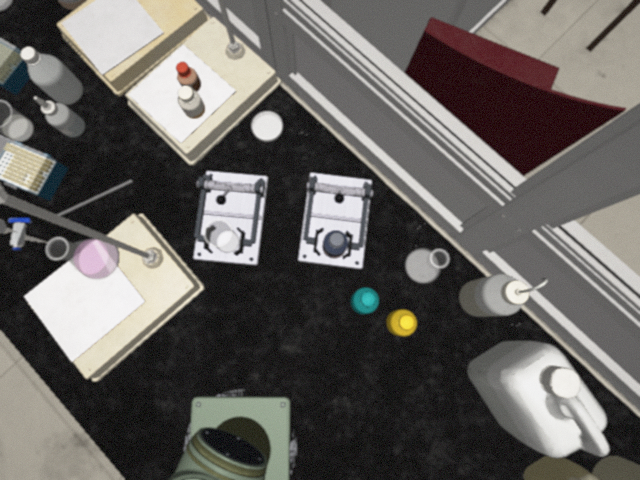

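View pics/wrist0.png

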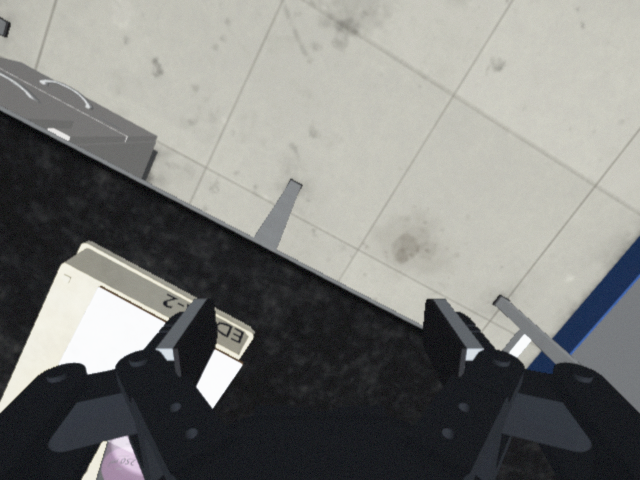

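```bash
python3 - <<'E'
from plant import manip, eyes
import cv2,numpy as np
from scipy.spatial.transform import Rotation as Ro
a=cv2.imread("pics/top0.png")[150:280,180:390]; cv2.imwrite("pics/topz.png",cv2.resize(a,None,fx=3.8,fy=3.8,interpolation=cv2.INTER_CUBIC))
a=cv2.imread("pics/scene0.png")[190:310,220:420]; cv2.imwrite("pics/scenez.png",cv2.resize(a,None,fx=4,fy=4,interpolation=cv2.INTER_CUBIC))
s=manip.get_state();M=Ro.from_rotvec(s['tool_rot']).as_matrix();print(M)
i=eyes.camera_info("wrist");c=-i['R'].T@i['t'];print(c,M.T@(c-s['position']), (i['R']@M))
E
```

```text
[[ 2.73228949e-01 -7.44584971e-04 -9.61948744e-01]
 [ 9.61947314e-01 -1.67906758e-03  2.73229842e-01]
 [-1.81861979e-03 -9.99998313e-01  2.57481642e-04]]
[0.08643148 0.57362746 0.37285849] [ 0.00074736 -0.12849039  0.07356037] [[ 9.99999789e-01  1.26829390e-04 -6.36425988e-04]
 [-5.73774566e-04 -2.85350715e-01 -9.58422996e-01]
 [-3.03160815e-04  9.58423160e-01 -2.85350582e-01]]
```

View pics/topz.png

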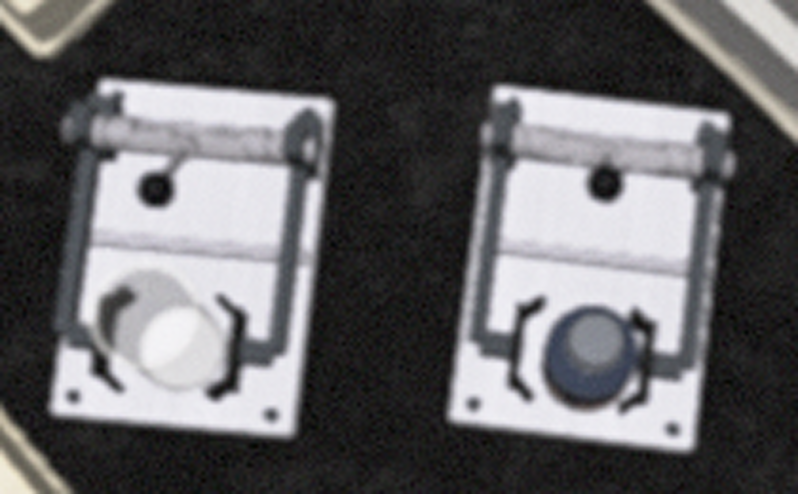

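View pics/scenez.png

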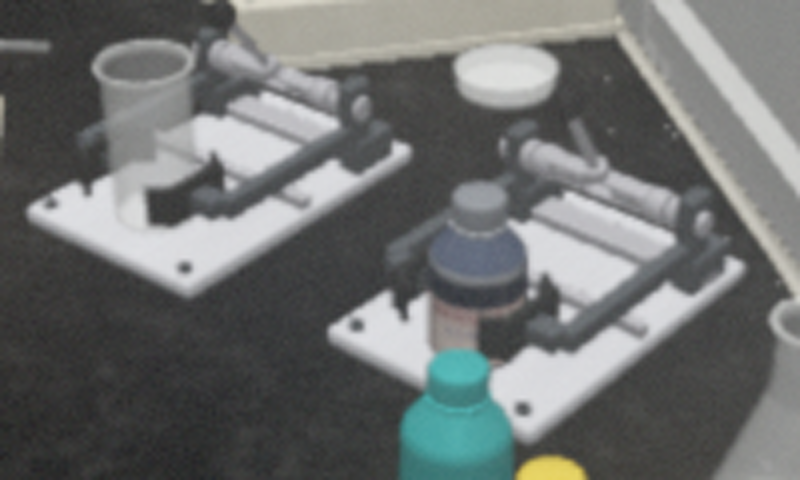

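```bash
cat > h.py <<'E'
from plant import manip, eyes
import cv2,numpy as np
from scipy.spatial.transform import Rotation as Ro
def ray(i,u,v):
    c=-i['R'].T@i['t']; d=i['R'].T@np.linalg.inv(i['intrinsics'])@np.array([u,v,1.]); return c,d
def onz(i,u,v,z):
    c,d=ray(i,u,v); return c+d*(z-c[2])/d[2]
def proj(i,X):
    p=i['intrinsics']@(i['R']@np.asarray(X,float)+i['t']); return p[:2]/p[2]
E
python3 - <<'E'
from h import *
t=eyes.camera_info("top");s=eyes.camera_info("scene")
T=lambda a,b:(180+a/3.8,150+b/3.8)
B=onz(t,*T(605,183),.1125);print("ball",B,"in scene zoom",(proj(s,B)-[220,190])*4)
B2=onz(t,*T(156,189),.1125);print("spare",B2,"in scene zoom",(proj(s,B2)-[220,190])*4)
for n,p,z in(("axL",(490,133),.055),("axR",(728,163),.055),("cap",(598,338),.103),("pl TL",(493,86),.01),("TR",(729,117),.01),("BL",(450,420),.01),("BR",(693,450),.01)):
    print(n,onz(t,*T(*p),z))
c,d=ray(t,150,257)
for X in([.37,.18,.03],[.37,.18,.3],[.37,.18,.8],[.365,.29,.35],[.365,.29,.6]): print(X,proj(t,X),proj(s,X))
E
```

```text
ball [ 0.47233794 -0.19415732  0.1125    ] in scene zoom [566.53004042 117.43903768]
spare [0.46945827 0.03174477 0.1125    ] in scene zoom [219.12133626  18.73543908]
axL [ 0.51696972 -0.13555387  0.055     ]
axR [ 0.49991977 -0.26391263  0.055     ]
cap [ 0.3948665 -0.1902969  0.103    ]
pl TL [ 0.55942056 -0.13662696  0.01      ]
TR [ 0.54065311 -0.27124645  0.01      ]
BL [ 0.36652718 -0.11328506  0.01      ]
BR [ 0.3499721 -0.2465673  0.01     ]
[0.37, 0.18, 0.03] [155.3454891  257.50031859] [202.32396164 226.95102588]
[0.37, 0.18, 0.3] [ 89.55364825 230.6837522 ] [183.43203624 114.33215032]
[0.37, 0.18, 0.8] [-644.40028594  -68.47377477] [ 128.60062296 -212.52982792]
[0.365, 0.29, 0.35] [-11.10797879 226.76933823] [142.57703696  84.28288895]
[0.365, 0.29, 0.6] [-241.62905915  159.08367227] [113.93664559 -54.21663544]
```

```bash
python3 - <<'E'
from h import *
t=eyes.camera_info("top");s=eyes.camera_info("scene")
def tri(pt,ps):
    c1,d1=ray(t,*pt);c2,d2=ray(s,*ps)
    k=np.linalg.lstsq(np.c_[d1,-d2],c2-c1,rcond=None)[0]
    a,b=c1+k[0]*d1,c2+k[1]*d2; return (a+b)/2,np.linalg.norm(a-b)
print("flask neck",tri((58,249),(157,155)))
print("plate",[onz(t,*p,.03) for p in((25,295),(95,378),(202,285),(140,215))])
Z=lambda a,b:(180+a/3.8,150+b/3.8); S=lambda a,b:(220+a/4,190+b/4)
print("axL",tri(Z(490,133),S(513,145)),"axR",tri(Z(728,163),S(702,222)),"cap",tri(Z(598,338),S(480,187)))
# path
M=Ro.from_rotvec(manip.get_state()['tool_rot']).as_matrix();p0=manip.get_state()['position']
W=[(.14,.50),(.12,.44),(.10,.38),(.087,.325)]+[(.333*np.cos(a),.333*np.sin(a)) for a in np.radians(range(68,-16,-9))]
for w in W:
    d=M.T@(np.array([*w,p0[2]])-p0);print(np.round(w,3),np.round(d,3))
E
```

```text
flask neck (array([0.3611118 , 0.28605141, 0.19288325]), np.float64(0.0009904124879751804))
plate [array([0.29339056, 0.43919828, 0.03      ]), array([0.13292346, 0.28113721, 0.03      ]), array([0.31374809, 0.08115244, 0.03      ]), array([0.4598522 , 0.21863259, 0.03      ])]
axL (array([ 0.51669152, -0.13620048,  0.05739991]), np.float64(0.0015442039632241095)) axR (array([ 0.49843589, -0.26287572,  0.05866873]), np.float64(0.0012834734198728438)) cap (array([ 0.39381985, -0.19010112,  0.10904455]), np.float64(0.0003079028054635048))
[0.14 0.5 ] [-0.055  0.     0.002]
[0.12 0.44] [-0.118  0.     0.005]
[0.1  0.38] [-0.182  0.     0.008]
[0.087 0.325] [-0.238  0.     0.005]
[0.125 0.309] [-0.243  0.    -0.036]
[0.172 0.285] [-0.253  0.    -0.087]
[0.214 0.255] [-0.271  0.    -0.136]
[0.251 0.218] [-0.296  0.    -0.182]
[0.282 0.176] [-0.328  0.001 -0.224]
[0.307 0.13 ] [-0.366  0.001 -0.259]
[0.323 0.081] [-0.409  0.001 -0.289]
[0.332 0.029] [-0.456  0.001 -0.311]
[ 0.332 -0.023] [-0.506  0.001 -0.326]
[ 0.324 -0.075] [-0.558  0.001 -0.333]
```

Request:
jog_arm(rows=[{"gripper":0,"x":-0.055,"z":0.002},{"x":-0.118,"z":0.005},{"x":-0.18,"z":0.008},{"x":-0.236,"z":0.005},{"x":-0.236,"z":0.005}])

```text
invalid input
```

Request:
jog_arm(rows=[{"gripper":0,"x":-0.055,"y":0,"z":0.002,"twist":0},{"gripper":0,"x":-0.118,"y":0,"z":0.005,"twist":0},{"gripper":0,"x":-0.18,"y":0,"z":0.008,"twist":0},{"gripper":0,"x":-0.236,"y":0,"z":0.005,"twist":0},{"gripper":0,"x":-0.236,"y":0,"z":0.005,"twist":0}], newtons=40)

```text
time_s: 0.78
position: [0.0859, 0.3235, 0.2434]
tool_rot: [-1.329, -1.0, 1.005]
contact_force: [-0.1, 0.5, 0.0]
opening: 0.0855
```

Request:
jog_arm(rows=[{"gripper":0,"x":-0.003,"y":0,"z":-0.041,"twist":0},{"gripper":0,"x":-0.014,"y":0,"z":-0.093,"twist":0},{"gripper":0,"x":-0.031,"y":0,"z":-0.142,"twist":0},{"gripper":0,"x":-0.057,"y":0,"z":-0.187,"twist":0}])

```text
time_s: 1.27
position: [0.2527, 0.2171, 0.2441]
tool_rot: [-1.329, -1.002, 1.004]
contact_force: [1.4, 0.1, -0.0]
opening: 0.0855
```

```bash
python3 - <<'E'
from h import *
s=manip.get_state();print(s['q'],s['position'],s['contact_force'])
cv2.imwrite("pics/scene1.png",eyes.capture("scene")[:,:,::-1])
E
```

```text
[ 4.49808845e-01 -3.58260079e-01  2.06859993e+00 -1.77307282e-03
  1.43184440e+00 -8.43687412e-01] [0.25266178 0.21712249 0.24413659] [ 1.44499633  0.05479009 -0.03313424]
```

View pics/scene1.png

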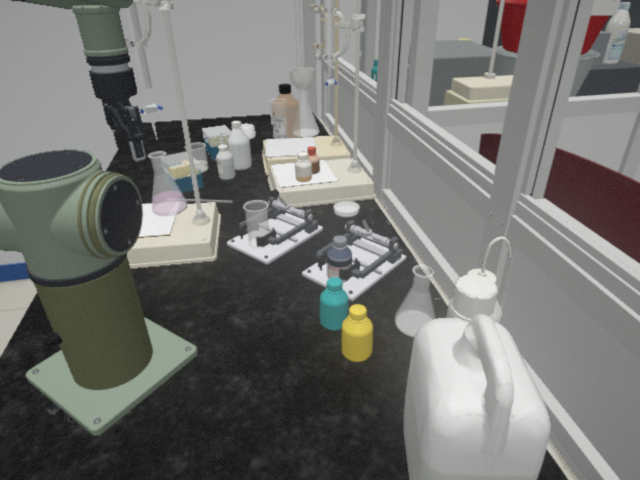

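Request:
jog_arm(rows=[{"gripper":0,"x":-0.032,"y":0,"z":-0.038,"twist":0},{"gripper":0,"x":-0.07,"y":0,"z":-0.073,"twist":0},{"gripper":0,"x":-0.112,"y":0,"z":-0.101,"twist":0},{"gripper":0,"x":-0.16,"y":0,"z":-0.125,"twist":0},{"gripper":0,"x":-0.21,"y":0,"z":-0.139,"twist":0},{"gripper":0,"x":-0.261,"y":0,"z":-0.149,"twist":0},{"gripper":0,"x":-0.314,"y":0,"z":-0.164,"twist":-4},{"gripper":0,"x":-0.33,"y":0,"z":-0.2,"twist":-8.5}])

```text
time_s: 2.33
position: [0.356, -0.1639, 0.2476]
tool_rot: [-1.282, -1.105, 1.108]
contact_force: [-0.4, 0.1, -0.4]
opening: 0.0858
```

```bash
python3 - <<'E'
from h import *
s=manip.get_state();print(s['q'],s['position'],s['contact_force'])
M=Ro.from_rotvec(s['tool_rot']).as_matrix();print(M)
print(M.T@(np.array([.472,-.194,.245])-s['position']))
E
```

```text
[-0.65023382 -0.21328099  1.95529778 -0.00386091  1.39092202 -2.07960028] [ 0.35598941 -0.16389805  0.24755554] [-0.39127557  0.09619384 -0.40200036]
[[ 0.14030854  0.00458929 -0.99009719]
 [ 0.99007914 -0.00826296  0.14026768]
 [-0.00753741 -0.99995533 -0.00570313]]
[-0.01350677  0.00333657 -0.11906952]
```

Request:
jog_arm(rows=[{"gripper":0,"x":-0.006,"y":0.002,"z":-0.06,"twist":0},{"gripper":0,"x":-0.013,"y":0.003,"z":-0.119,"twist":0},{"gripper":0,"x":-0.013,"y":0.003,"z":-0.119,"twist":0}])

```text
time_s: 2.7
position: [0.4754, -0.1945, 0.2427]
tool_rot: [-1.279, -1.104, 1.109]
contact_force: [-0.0, 0.1, -0.1]
opening: 0.0851
```

```bash
python3 - <<'E'
from h import *
s=manip.get_state();i=eyes.camera_info("wrist");im=eyes.capture("wrist")
print(s['position'],Ro.from_rotvec(s['tool_rot']).as_matrix())
np.savez("w1.npz",**i,pos=s['position'],rot=s['tool_rot'])
cv2.imwrite("pics/w1.png",im[:,:,::-1])
print(proj(i,[.472,-.194,.1125]))
E
```

```text
[ 0.47544473 -0.19449894  0.24274507] [[ 0.13942108  0.00217198 -0.9902308 ]
 [ 0.99021533 -0.00631045  0.13940506]
 [-0.00594602 -0.99997773 -0.00303054]]
[319.32028418 229.67193104]
```

View pics/w1.png

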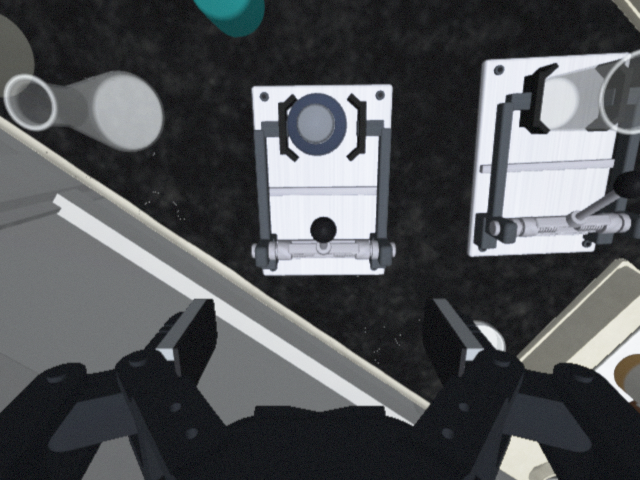

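```bash
python3 - <<'E'
from h import *
i=dict(np.load("w1.npz"))
g=cv2.imread("pics/w1.png",0);m=(g[205:243,305:342]<45).astype(np.uint8)
n,l,st,ce=cv2.connectedComponentsWithStats(m);print(st,ce+[305,205])
M=Ro.from_rotvec(i['rot']).as_matrix();P=i['pos']
e=np.array([.990,-.139,0])
b=ce[1+np.argmax(st[1:,4])]+[305,205]
B=onz(i,*b,.1125);A=onz(i,323,249,.055)
print(B,A,(A-B)@e, M.T@(B-P))
print("bottle cap",onz(i,317,123,.103))
E
```

```text
[[  0   0  37  38 945]
 [  6  13  25  25 461]] [[323.05079365 220.53862434]
 [322.89587852 229.57049892]]
[ 0.47229759 -0.19129192  0.1125    ] [ 0.50669913 -0.19574248  0.055     ] 0.03467615268669091 [0.0035113  0.13021509 0.00395818]
bottle cap [ 0.39508635 -0.18487822  0.103     ]
```

```bash
python3 - <<'E'
from h import *
w=dict(np.load("w1.npz"));t=eyes.camera_info("top");s=eyes.camera_info("scene")
def tri(*obs):
    A=np.zeros((3,3));b=np.zeros(3);L=[]
    for c,u,v in obs:
        o,d=ray(c,u,v);d/=np.linalg.norm(d);Q=np.eye(3)-np.outer(d,d);A+=Q;b+=Q@o
    X=np.linalg.solve(A,b);print(X,[np.round(proj(c,X)-[u,v],1) for c,u,v in obs])
Z=lambda a,b:(180+a/3.8,150+b/3.8); S=lambda a,b:(220+a/4,190+b/4)
tri((t,*Z(156,189)),(s,*S(215,15)))
tri((t,*Z(156,189)),(s,*S(215,15)),(w,627,185))
tri((t,*Z(605,183)),(w,322.9,229.6))
for p in((.472,-.191,.1125),(.470,-.191,.12)):print((proj(s,p)-[220,190])*4)
g=cv2.imread("pics/scene0.png")[195:240,335:395];g=cv2.convertScaleAbs(g,alpha=2.5)
cv2.imwrite("pics/sz.png",cv2.resize(g,None,fx=12,fy=12,interpolation=cv2.INTER_CUBIC))
E
```

```text
[0.4678806  0.03187122 0.11556402] [array([-0.4,  0.4]), array([ 0.5, -0. ])]
[0.46855078 0.03194947 0.11483768] [array([-0.4,  0.1]), array([0.6, 0.1]), array([ 1.1, -0.8])]
[ 0.44937212 -0.18893701  0.195018  ] [array([-0.2, -0.4]), array([-1. , -1.1])]
[560.83415584 116.13506226]
[559.37216894 104.83245396]
```

View pics/sz.png

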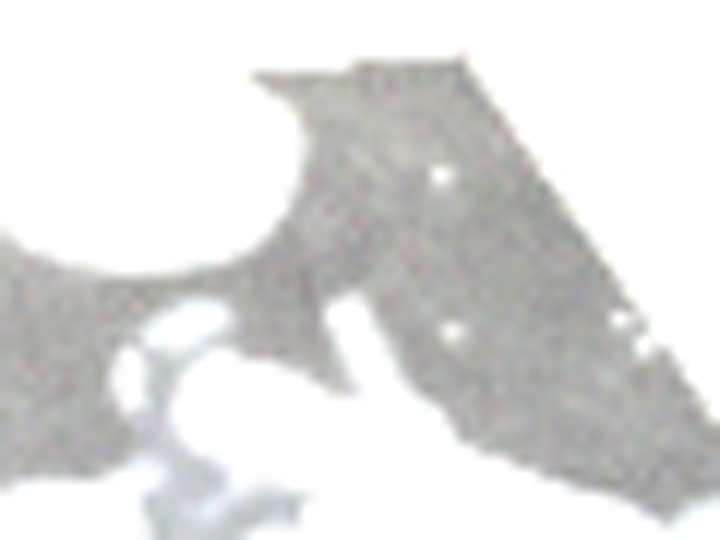

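Request:
jog_arm(rows=[{"gripper":0,"x":0.003,"y":0.05,"z":0.004,"twist":0},{"gripper":0,"x":0.003,"y":0.09,"z":0.005,"twist":0},{"gripper":0,"x":0.003,"y":0.13,"z":0.005,"twist":0},{"gripper":0,"x":0.003,"y":0.13,"z":0.005,"twist":0}])

```text
time_s: 3.25
position: [0.4659, -0.1888, 0.1106]
tool_rot: [-1.27, -1.101, 1.11]
contact_force: [-0.4, -0.0, -0.0]
opening: 0.0854
```

```bash
python3 - <<'E'
from h import *
s=manip.get_state();i=eyes.camera_info("wrist");im=eyes.capture("wrist")
print(s['position'],Ro.from_rotvec(s['tool_rot']).as_matrix(),s['contact_force'])
cv2.imwrite("pics/w2.png",im[:,:,::-1])
E
```

```text
[ 0.46593953 -0.18878483  0.11063534] [[ 0.1394859  -0.00523296 -0.99021023]
 [ 0.99021984 -0.00218227  0.13949878]
 [-0.0028909  -0.99998393  0.00487738]] [-0.42954849 -0.0327456  -0.00515195]
```

View pics/w2.png

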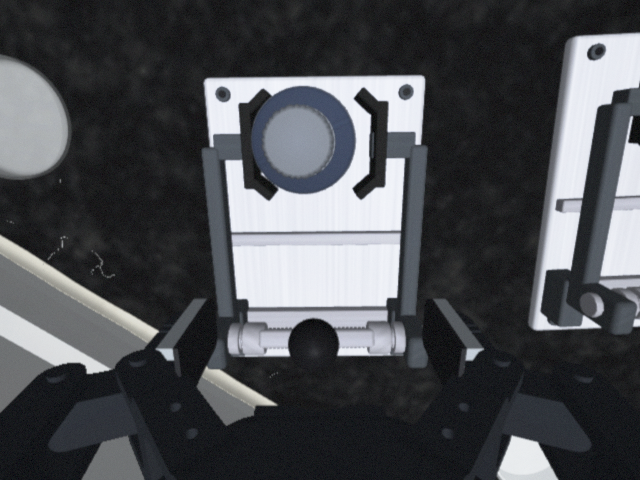

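```bash
python3 - <<'E'
from h import *
i=eyes.camera_info("wrist");s=manip.get_state();M=Ro.from_rotvec(s['tool_rot']).as_matrix()
g=cv2.imread("pics/w2.png",0)
c=cv2.HoughCircles(g[305:385,275:355],cv2.HOUGH_GRADIENT,1,100,param1=80,param2=12,minRadius=18,maxRadius=32);print(c+[275,305,0])
u,v=314,342
for z in(.1125,.117,.121):
    B=onz(i,u,v,z);print(B,M.T@(B-s['position']))
A=onz(i,317,340,.055);print("axis",A)
E
```

```text
[[[313.5        346.5         27.89999962]]]
[ 0.47760563 -0.192815    0.1125    ] [-0.00143045  0.00044032 -0.00995295]
[ 0.47473736 -0.19230748  0.117     ] [-0.00135022 -0.00405984 -0.00704147]
[ 0.47218778 -0.19185636  0.121     ] [-0.00127891 -0.00805998 -0.00445349]
axis [ 0.51313561 -0.19730245  0.055     ]
```

Request:
jog_arm(rows=[{"gripper":0,"x":-0.001,"y":-0.003,"z":-0.007,"twist":0},{"gripper":0,"x":-0.001,"y":-0.003,"z":-0.007,"twist":0},{"gripper":255,"x":-0.001,"y":-0.003,"z":-0.007,"twist":0},{"gripper":255,"x":-0.001,"y":-0.003,"z":-0.007,"twist":0},{"gripper":255,"x":-0.001,"y":-0.003,"z":-0.007,"twist":0},{"gripper":255,"x":-0.001,"y":-0.003,"z":-0.007,"twist":0},{"gripper":255,"x":-0.001,"y":-0.003,"z":-0.007,"twist":0},{"gripper":255,"x":-0.001,"y":-0.003,"z":-0.007,"twist":0}], newtons=30)

```text
time_s: 4.3
position: [0.4746, -0.1924, 0.116]
tool_rot: [-1.276, -1.102, 1.11]
contact_force: [-1.2, -2.5, 1.8]
opening: 0.0178
```

```bash
python3 - <<'E'
from h import *
s=manip.get_state();im=eyes.capture("wrist")
print(s['position'],Ro.from_rotvec(s['tool_rot']).as_matrix(),s['contact_force'],s['ft_torque'],s['opening'])
cv2.imwrite("pics/w3.png",im[:,:,::-1])
E
```

```text
[ 0.47458377 -0.19235475  0.1160346 ] [[ 1.39391820e-01 -1.15148657e-03 -9.90236636e-01]
 [ 9.90220728e-01 -5.62415001e-03  1.39396121e-01]
 [-5.72975214e-03 -9.99983521e-01  3.56265361e-04]] [-1.16507748 -2.45310515  1.77430939] [-0.3934811   0.29285017 -0.02840207] 0.017826590138815532
```

View pics/w3.png

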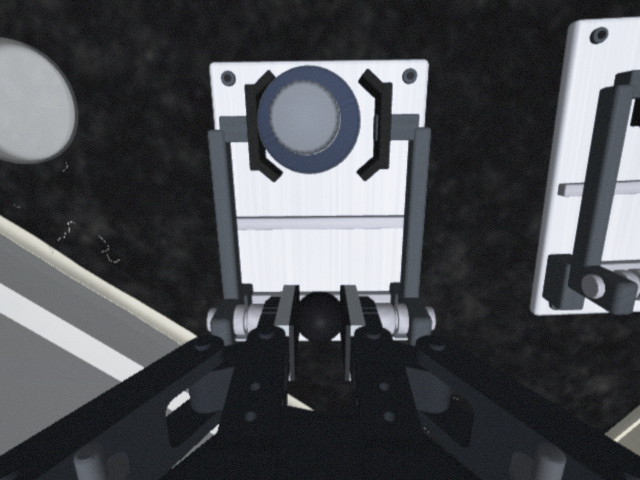

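```bash
python3 - <<'E'
from h import *
i=eyes.camera_info("wrist");s=manip.get_state();M=Ro.from_rotvec(s['tool_rot']).as_matrix()
g=cv2.imread("pics/w3.png",0)
for z in(.1125,.116,.12,.124):
    B=onz(i,319.5,316,z);print(B,M.T@(B-s['position']))
for uv in((322,320),): print("axis",onz(i,*uv,.055))
a=cv2.imread("pics/w3.png")[270:400,250:400];cv2.imwrite("pics/w3z.png",cv2.resize(cv2.convertScaleAbs(a,alpha=2.5),None,fx=4.5,fy=4.5))
E
```

```text
[ 0.4741711  -0.19140859  0.1125    ] [0.00089811 0.00352981 0.00051776]
[ 0.47226033 -0.1911199   0.116     ] [8.97740127e-04 3.04841318e-05 2.45142938e-03]
[ 0.47007661 -0.19078996  0.12      ] [ 0.00089732 -0.00396874  0.00466134]
[ 0.46789288 -0.19046002  0.124     ] [ 0.0008969  -0.00796797  0.00687125]
axis [ 0.50843641 -0.19503339  0.055     ]
```

View pics/w3z.png

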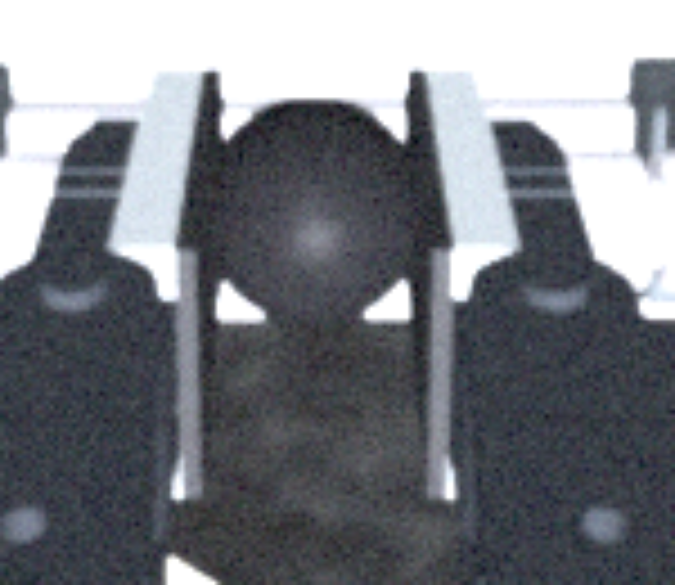

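Request:
jog_arm(rows=[{"gripper":255,"x":0,"y":-0.003,"z":-0.004,"twist":0},{"gripper":255,"x":0,"y":-0.0055,"z":-0.008,"twist":0},{"gripper":255,"x":0,"y":-0.0075,"z":-0.012,"twist":0},{"gripper":255,"x":0,"y":-0.0095,"z":-0.016,"twist":0},{"gripper":255,"x":0,"y":-0.0095,"z":-0.016,"twist":0}])

```text
time_s: 4.97
position: [0.4904, -0.1943, 0.1248]
tool_rot: [-1.275, -1.102, 1.11]
contact_force: [1.2, -5.2, -13.6]
opening: 0.0176
```

```bash
python3 - <<'E'
from h import *
s=manip.get_state();i=eyes.camera_info("wrist");im=eyes.capture("wrist")
M=Ro.from_rotvec(s['tool_rot']).as_matrix()
print(s['position'],M,M.T@s['contact_force'],s['opening'])
cv2.imwrite("pics/w4.png",im[:,:,::-1])
E
```

```text
[ 0.49041258 -0.1942967   0.12476849] [[ 0.13939668 -0.00175264 -0.99023507]
 [ 0.99022352 -0.00489616  0.13940372]
 [-0.00509268 -0.99998648  0.001053  ]] [-4.89002821 13.5918841  -1.87660542] 0.017614117920883934
```

View pics/w4.png

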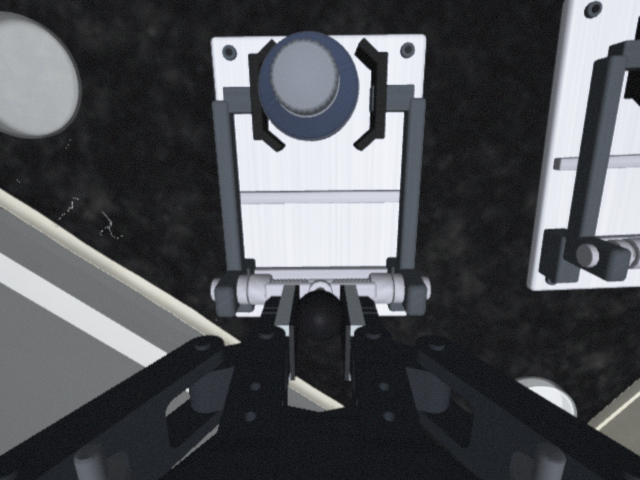

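Request:
jog_arm(rows=[{"gripper":255,"x":0,"y":0.0005,"z":-0.005,"twist":0},{"gripper":255,"x":0,"y":-0.001,"z":-0.01,"twist":0},{"gripper":255,"x":0,"y":-0.0015,"z":-0.015,"twist":0},{"gripper":255,"x":0,"y":-0.0015,"z":-0.02,"twist":0},{"gripper":255,"x":0,"y":-0.001,"z":-0.025,"twist":0},{"gripper":255,"x":0,"y":-0.001,"z":-0.03,"twist":0},{"gripper":255,"x":0,"y":-0.001,"z":-0.03,"twist":0}])

```text
time_s: 5.9
position: [0.5217, -0.1986, 0.1264]
tool_rot: [-1.278, -1.104, 1.108]
contact_force: [0.1, 0.5, 2.8]
opening: 0.0176
```

```bash
python3 - <<'E'
from h import *
s=manip.get_state();i=eyes.camera_info("wrist");im=eyes.capture("wrist")
M=Ro.from_rotvec(s['tool_rot']).as_matrix()
print(s['position'],M,M.T@s['contact_force'],s['opening'])
cv2.imwrite("pics/w5.png",im[:,:,::-1])
E
```

```text
[ 0.52165099 -0.19857323  0.12643429] [[ 0.13967926  0.00161361 -0.99019549]
 [ 0.9901835  -0.00541144  0.13966875]
 [-0.00513302 -0.99998406 -0.00235364]] [ 0.46862463 -2.8107923  -0.05530743] 0.017555901392209854
```

View pics/w5.png

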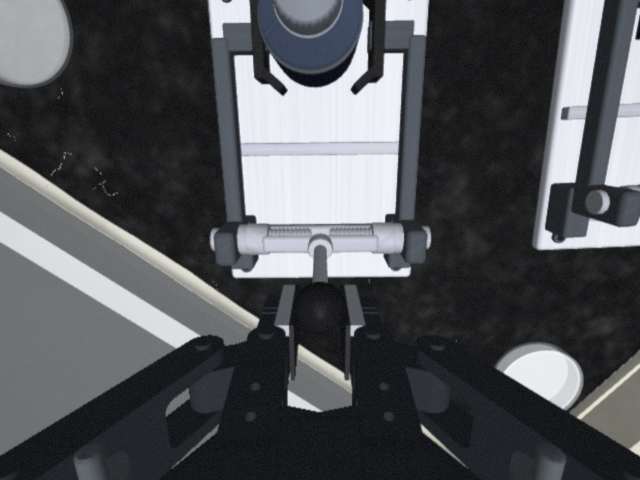

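```bash
python3 - <<'E'
from h import *
i=eyes.camera_info("wrist")
for z in (.055,.058):print(onz(i,320,237,z))
for z in(.125,.13):print(onz(i,320,308,z))
E
```

```text
[ 0.50684758 -0.19565418  0.055     ]
[ 0.50597501 -0.19552059  0.058     ]
[ 0.5164844  -0.19677001  0.125     ]
[ 0.51387388 -0.1963842   0.13      ]
```

Request:
jog_arm(rows=[{"gripper":255,"x":0,"y":0.0,"z":-0.005,"twist":0},{"gripper":255,"x":0,"y":0.001,"z":-0.01,"twist":0},{"gripper":255,"x":0,"y":0.0025,"z":-0.015,"twist":0},{"gripper":255,"x":0,"y":0.0045,"z":-0.02,"twist":0},{"gripper":255,"x":0,"y":0.007,"z":-0.025,"twist":0},{"gripper":255,"x":0,"y":0.0085,"z":-0.028,"twist":0},{"gripper":255,"x":0,"y":0.0085,"z":-0.028,"twist":0}])

```text
time_s: 6.82
position: [0.5512, -0.2032, 0.1188]
tool_rot: [-1.282, -1.107, 1.107]
contact_force: [3.0, -0.4, 3.0]
opening: -0.0002
```

```bash
python3 - <<'E'
from h import *
s=manip.get_state();i=eyes.camera_info("wrist");im=eyes.capture("wrist")
M=Ro.from_rotvec(s['tool_rot']).as_matrix()
print(s['position'],M.T@s['contact_force'],s['opening'])
cv2.imwrite("pics/w6.png",im[:,:,::-1])
E
```

```text
[ 0.55123778 -0.20322144  0.11884237] [ 0.04529986 -2.95714787 -3.08518137] -0.00023370669553189272
```

View pics/w6.png

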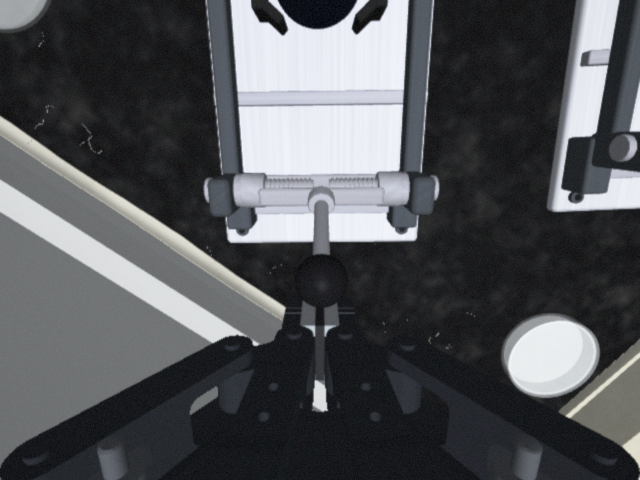

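```bash
python3 - <<'E'
from h import *
from scipy.optimize import brentq
i=eyes.camera_info("wrist");s=manip.get_state();M=Ro.from_rotvec(s['tool_rot']).as_matrix()
for p in((0,122),(160,225),(285,308)):print("edge",onz(i,*p,0.))
A=np.array([.507,-.196,.056]);e=np.array([.990,-.139,0])
f=lambda z:np.hypot((onz(i,320,281,z)-A)@e,z-A[2])-.075
z=brentq(f,.09,.135);B=onz(i,320,281,z);print(B,(B-A)@e,M.T@(B-s['position']))
print("axis",onz(i,320,197,.056))
for x in(-.057,.057):
  for zz in (-.012,.012):
    q=s['position']+M@np.array([x,0,zz]);print(q)
E
```

```text
edge [ 0.44109749 -0.40362819  0.        ]
edge [ 0.5252817  -0.31648602  0.        ]
edge [ 0.60394037 -0.23767226  0.        ]
[ 0.52960519 -0.19899534  0.12745184] 0.022795488593127716 [ 0.00106483 -0.00871277  0.02168101]
axis [ 0.51127853 -0.19672814  0.056     ]
[ 0.55488684 -0.2612559   0.11930883]
[ 0.53112276 -0.25790248  0.11915699]
[ 0.57081996 -0.148377    0.11860922]
[ 0.54705588 -0.14502358  0.11845739]
```

Request:
jog_arm(rows=[{"gripper":255,"x":0,"y":-0.02,"z":-0.001,"twist":0},{"gripper":255,"x":0,"y":-0.045,"z":0,"twist":0},{"gripper":255,"x":0.001,"y":-0.05,"z":0.025,"twist":0},{"gripper":255,"x":0.001,"y":-0.05,"z":0.052,"twist":0},{"gripper":255,"x":0.001,"y":-0.05,"z":0.052,"twist":0}])

```text
time_s: 7.5
position: [0.4976, -0.1941, 0.1691]
tool_rot: [-1.28, -1.105, 1.107]
contact_force: [0.5, -0.3, 0.3]
opening: -0.0003
```

```bash
cat > look.py <<'E'
from h import *
import sys
from scipy.optimize import brentq
s=manip.get_state();i=eyes.camera_info("wrist");im=eyes.capture("wrist")
M=Ro.from_rotvec(s['tool_rot']).as_matrix()
print(s['time_s'],s['position'],M.T@s['contact_force'],s['opening'])
np.savez("last.npz",R=i['R'],t=i['t'],intrinsics=i['intrinsics'],pos=s['position'],M=M)
cv2.imwrite(f"pics/{sys.argv[1]}.png",im[:,:,::-1])
E
cat > ball.py <<'E'
from h import *
import sys
from scipy.optimize import brentq
i=dict(np.load("last.npz"));u,v=map(float,sys.argv[1:3])
A=np.array([.508,-.196,.056]);e=np.array([.990,-.139,0])
f=lambda z:np.hypot((onz(i,u,v,z)-A)@e,z-A[2])-.075
for lo,hi in((.09,.1309),):
  z=brentq(f,lo,hi);B=onz(i,u,v,z);print(B,"lean",(B-A)@e,np.degrees(np.arctan2((B-A)@e,z-A[2])),i['M'].T@(B-i['pos']))
E
python3 look.py w7
```

```text
7.5 [ 0.49758887 -0.19410481  0.16911126] [-0.19417142 -0.24895508 -0.5114876 ] -0.0003266018388512166
```

View pics/w7.png

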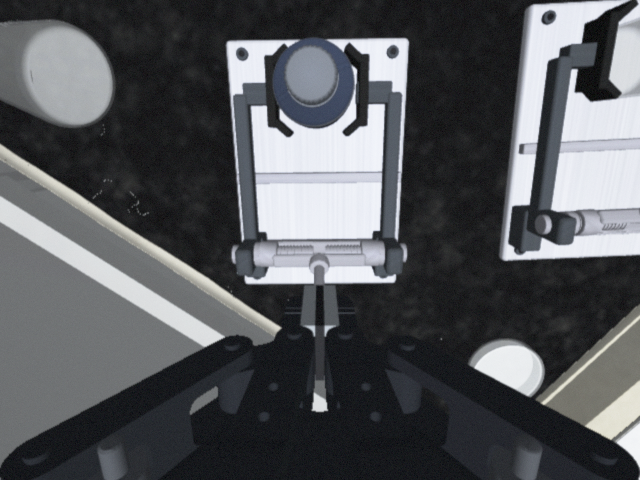

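Request:
jog_arm(rows=[{"gripper":255,"x":0,"y":0.015,"z":0,"twist":0},{"gripper":255,"x":0,"y":0.031,"z":0,"twist":0},{"gripper":255,"x":0,"y":0.031,"z":-0.006,"twist":0},{"gripper":255,"x":0,"y":0.032,"z":-0.012,"twist":0},{"gripper":255,"x":0,"y":0.033,"z":-0.017,"twist":0},{"gripper":255,"x":0,"y":0.035,"z":-0.022,"twist":0},{"gripper":255,"x":0,"y":0.038,"z":-0.027,"twist":0},{"gripper":255,"x":0,"y":0.038,"z":-0.027,"twist":0}])

```text
time_s: 8.55
position: [0.5268, -0.199, 0.1318]
tool_rot: [-1.284, -1.107, 1.107]
contact_force: [-0.4, 0.4, -0.3]
opening: -0.0
```

```bash
python3 look.py w8; python3 - <<'E'
from h import *
a=eyes.capture("top");cv2.imwrite("pics/top8.png",a[:,:,::-1])
cv2.imwrite("pics/top8z.png",cv2.resize(a[140:290,260:440,::-1],None,fx=4,fy=4,interpolation=cv2.INTER_CUBIC))
E
```

```text
8.55 [ 0.5268189  -0.19896901  0.13181659] [0.34123426 0.25411042 0.50031947] -1.4849097746668042e-05
```

View pics/w8.png

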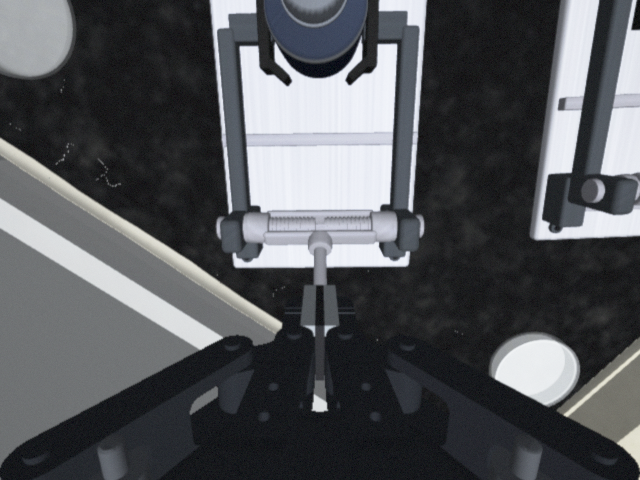

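View pics/top8z.png

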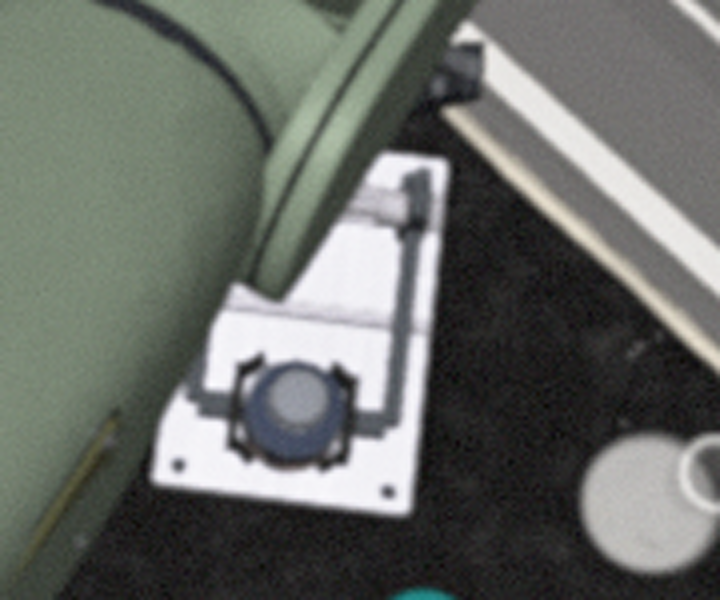

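Request:
jog_arm(rows=[{"gripper":255,"x":0,"y":0.003,"z":-0.004,"twist":0},{"gripper":255,"x":0,"y":0.006,"z":-0.008,"twist":0},{"gripper":255,"x":0,"y":0.008,"z":-0.011,"twist":0},{"gripper":255,"x":0,"y":0.008,"z":-0.011,"twist":0}])

```text
time_s: 9.15
position: [0.5363, -0.2007, 0.1245]
tool_rot: [-1.281, -1.104, 1.109]
contact_force: [-7.5, 1.2, 8.5]
opening: -0.0002
```

```bash
python3 look.py w9
```

```text
9.15 [ 0.53628348 -0.2007166   0.12452947] [ 0.06605546 -8.56387618  7.55332013] -0.00017705498647606674
```

View pics/w9.png

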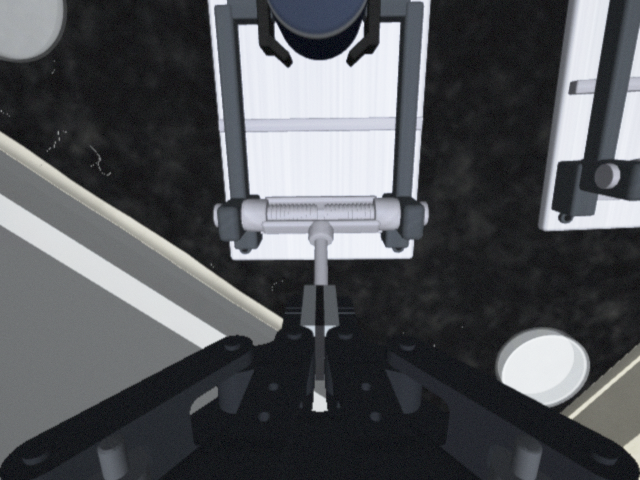

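Request:
jog_arm(rows=[{"gripper":255,"x":0,"y":0.001,"z":-0.002,"twist":0},{"gripper":255,"x":0,"y":0.002,"z":-0.003,"twist":0},{"gripper":255,"x":0,"y":0.002,"z":-0.003,"twist":0}])

```text
time_s: 9.57
position: [0.5361, -0.2007, 0.1222]
tool_rot: [-1.274, -1.099, 1.112]
contact_force: [-11.0, 1.2, 9.4]
opening: 0.0001
```

Request:
jog_arm(rows=[{"gripper":255,"x":0,"y":-0.002,"z":0.012,"twist":0},{"gripper":255,"x":0,"y":-0.04,"z":0.02,"twist":0},{"gripper":255,"x":0.02,"y":-0.09,"z":0.03,"twist":0},{"gripper":255,"x":0.06,"y":-0.12,"z":0.04,"twist":0},{"gripper":255,"x":0.07,"y":-0.12,"z":0.04,"twist":0},{"gripper":255,"x":0.07,"y":-0.12,"z":0.04,"twist":0}])

```text
time_s: 10.32
position: [0.5066, -0.1246, 0.2409]
tool_rot: [-1.274, -1.1, 1.114]
contact_force: [-0.5, -0.2, 0.2]
opening: 0.0001
```

```bash
python3 look.py w10
```

```text
10.325 [ 0.50656553 -0.12458683  0.24092079] [-0.24866458 -0.16073918  0.47752458] 6.636709681628654e-05
```

View pics/w10.png

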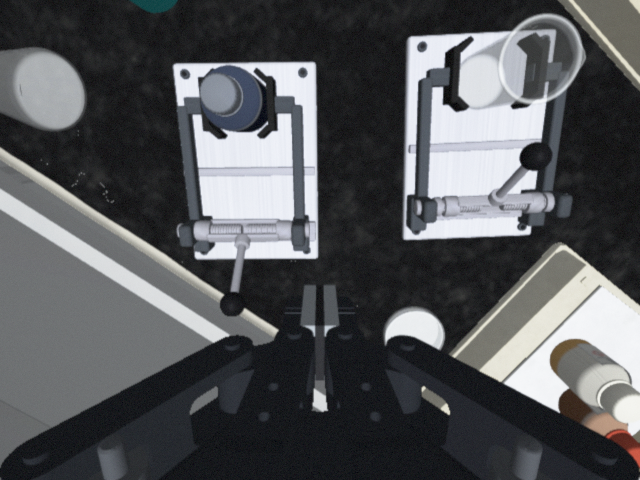

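```bash
python3 ball.py 232 303; python3 - <<'E'
from h import *
i=dict(np.load("last.npz"))
# jaw inner gap (plane z .065), axis ends, ball at .1125
for n,p,z in(("axis mid",(242,231),.056),("ball",(232,303),.1125),("jawL",(205,105),.065),("jawR",(273,100),.065),("carrL",(185,235),.06),("carrR",(301,232),.06),("sp L",(424,213),.06),("sp R",(532,205),.06)):print(n,onz(i,*p,z))
a=cv2.imread("pics/w10.png")[50:320,165:325];cv2.imwrite("pics/w10z.png",cv2.resize(a,None,fx=2.2*1.0,fy=2.2,interpolation=cv2.INTER_CUBIC))
E
```

```text
[ 0.55020145 -0.20049482  0.1178618 ] lean 0.0424042197609945 34.42934998124284 [-0.06823928  0.12336109 -0.05417631]
axis mid [ 0.50793835 -0.19760432  0.056     ]
ball [ 0.55266441 -0.20236413  0.1125    ]
jawL [ 0.39744818 -0.20379295  0.065     ]
jawR [ 0.40143244 -0.14825872  0.065     ]
carrL [ 0.50356586 -0.24918165  0.06      ]
carrR [ 0.51531088 -0.1432631   0.06      ]
sp L [ 0.51295756 -0.03130023  0.06      ]
sp R [0.51882927 0.06393261 0.06      ]
```

View pics/w10z.png

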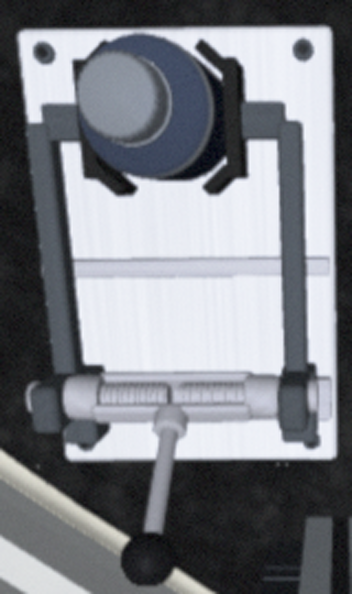

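```bash
python3 - <<'E'
from h import *
i=dict(np.load("last.npz"))
a=cv2.imread("pics/w10.png")
cv2.imwrite("pics/armz.png",cv2.resize(a[120:260,165:325],None,fx=5,fy=4.2,interpolation=cv2.INTER_CUBIC)[:600])
cv2.imwrite("pics/armz2.png",cv2.resize(a[90:230,400:560],None,fx=5,fy=4.2,interpolation=cv2.INTER_CUBIC)[:600])
E
```

```text
(no output)
```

View pics/armz.png

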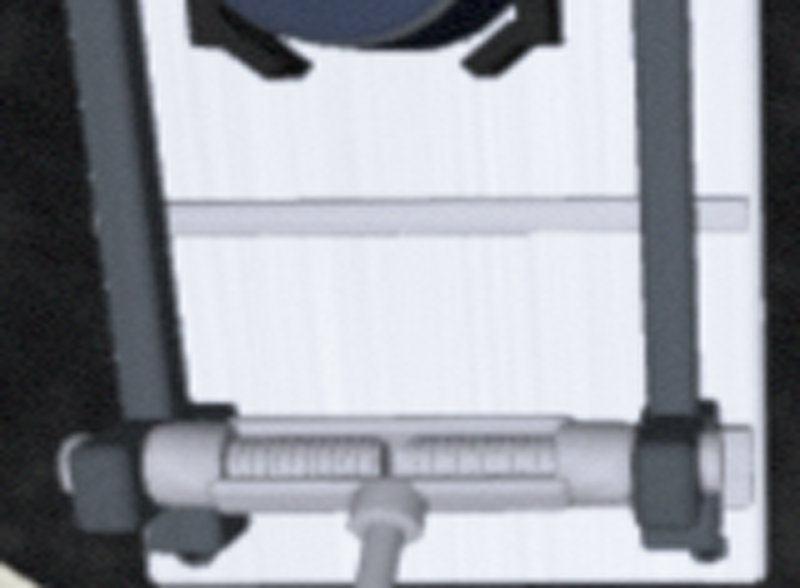

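View pics/armz2.png

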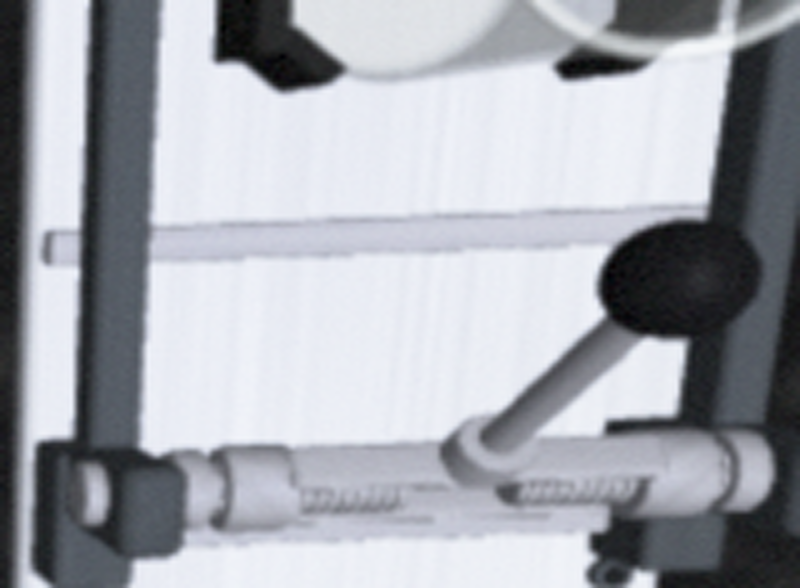

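Request:
jog_arm(rows=[{"gripper":255,"x":-0.04,"y":0.02,"z":-0.01,"twist":0},{"gripper":255,"x":-0.071,"y":0.06,"z":-0.012,"twist":0},{"gripper":255,"x":-0.071,"y":0.1,"z":-0.018,"twist":0},{"gripper":255,"x":-0.071,"y":0.114,"z":-0.027,"twist":0},{"gripper":255,"x":-0.071,"y":0.117,"z":-0.037,"twist":0},{"gripper":255,"x":-0.071,"y":0.12,"z":-0.043,"twist":0},{"gripper":255,"x":-0.071,"y":0.122,"z":-0.046,"twist":0},{"gripper":255,"x":-0.071,"y":0.122,"z":-0.046,"twist":0}])

```text
time_s: 11.38
position: [0.5363, -0.202, 0.1199]
tool_rot: [-1.262, -1.09, 1.121]
contact_force: [-18.8, 1.0, 11.6]
opening: 0.0003
```

Request:
jog_arm(rows=[{"gripper":255,"x":0,"y":-0.002,"z":0.012,"twist":0},{"gripper":255,"x":0,"y":-0.04,"z":0.02,"twist":0},{"gripper":255,"x":0.02,"y":-0.09,"z":0.03,"twist":0},{"gripper":255,"x":0.06,"y":-0.12,"z":0.05,"twist":0},{"gripper":255,"x":0.09,"y":-0.125,"z":0.09,"twist":0},{"gripper":255,"x":0.12,"y":-0.13,"z":0.13,"twist":0},{"gripper":255,"x":0.12,"y":-0.13,"z":0.13,"twist":0}])

```text
time_s: 12.25
position: [0.426, -0.0627, 0.2534]
tool_rot: [-1.264, -1.096, 1.122]
contact_force: [0.9, -0.1, 0.6]
opening: -0.0002
```

```bash
python3 look.py w11; python3 - <<'E'
from h import *
a=eyes.capture("top");b=eyes.capture("scene")
cv2.imwrite("pics/top11z.png",cv2.resize(a[140:290,180:400,::-1],None,fx=3.6,fy=3.6,interpolation=cv2.INTER_CUBIC))
cv2.imwrite("pics/scene11z.png",cv2.resize(b[190:310,220:420,::-1],None,fx=4,fy=4,interpolation=cv2.INTER_CUBIC))
E
```

```text
12.25 [ 0.42601739 -0.06272098  0.2533829 ] [ 0.03066107 -0.64028629 -0.90702212] -0.00015364171927267746
```

View pics/w11.png

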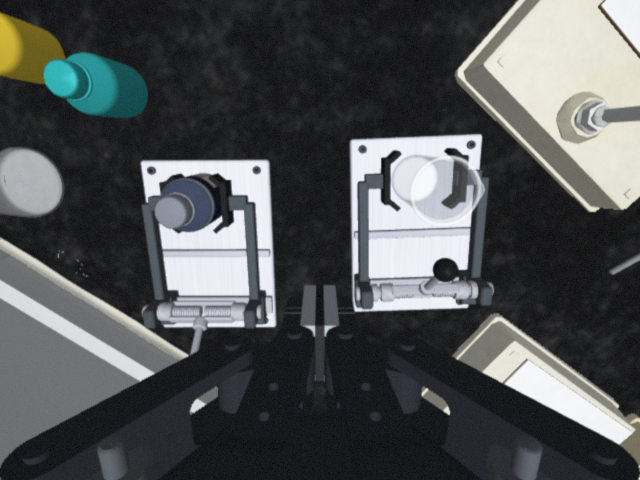

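View pics/scene11z.png

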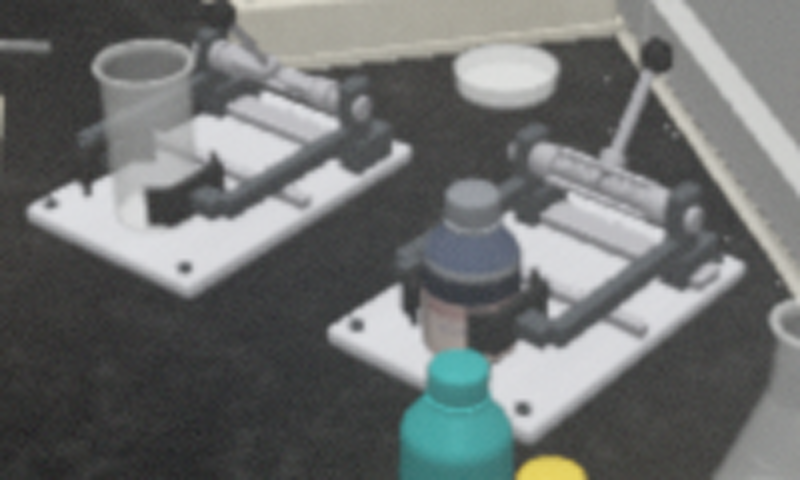

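View pics/top11z.png

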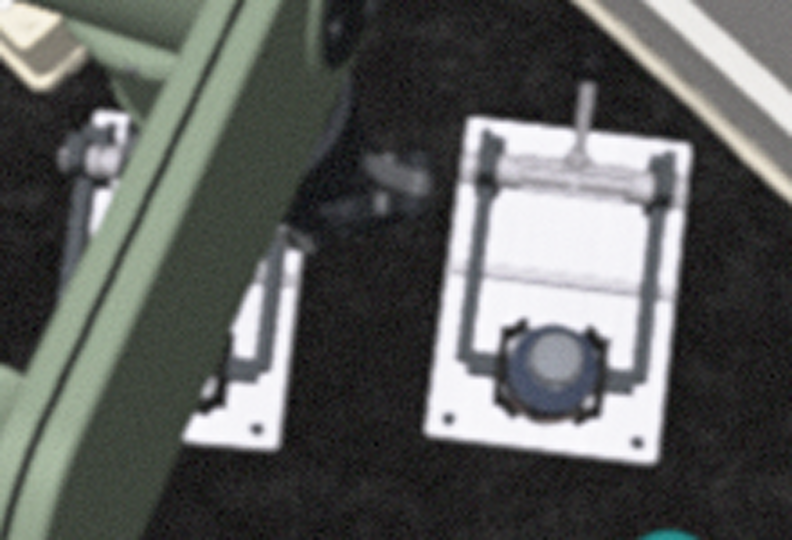

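```bash
python3 - <<'E'
from h import *
s=eyes.camera_info("scene");t=eyes.camera_info("top");n=np.array([.139,.990,0]);e=np.array([.990,-.139,0])
A=np.array([.509,-.1965,.056])
def onpl(u,v):
    c,d=ray(s,u,v);return c+d*(((A-c)@n)/(d@n))
for p in((657,53),(570,103)):
  X=onpl(220+p[0]/4,190+p[1]/4);D=X-A;print(X,D@e,D[2],np.degrees(np.arctan2(D@e,D[2])),np.hypot(D@e,D[2]))
E
```

```text
[ 0.55650256 -0.20316955  0.11628887] 0.047954603084982554 0.06028887277705552 38.499224852406705 0.07703500592436016
[ 0.47901068 -0.19228938  0.11736143] -0.030274699194059118 0.061361427053661315 -26.260958872864713 0.06842354961088004
```

```bash
python3 -c "
from plant import manip
print(manip.get_state()['contact_force']);print(manip.sign_off())"
```

```text
[ 0.27958658 -0.31292497  0.27798432]
the job is handed in; nothing more can be done
None
```

The dark bottle's clamp is closed and the job is handed in at about 12.4 s. The turnbuckle is at its stop as far as I can measure, with one reading that disagrees, below.

**What I did:** I brought the arm in past the burette stand on the inner side and pinched the ball along the turnbuckle's axis. I carried it over the top. Partway down the far side the ball slipped out of the fingers. Gripping it again would have brought the gripper close to the wall, so I finished by pushing the ball outwards with the fingers shut. I then backed off.

**Checks that agree:**
- **Stop:** two separate pushes, up to about 22 N, ended at the same place (TCP x 0.536), which points to a hard stop.
- **Bar angle:** the scene camera puts the bar about 38.5° from upright, away from the bottle (40° nominal), with the ball 77 mm from the axis (75 nominal).
- **Clamp and bottle:** in the pictures the threaded ends are drawn in and both jaws sit against the bottle, which stands upright.
- **Surroundings:** the other clamp's bar still leans towards its beaker (open), and the turquoise and yellow bottles show no sign of having moved. At the end the gripper was clear of everything, with wrist force near zero.

**Checks that disagree:**
- **End angle:** the wrist camera put it at about 34–36°.
- **Start angle:** the lean at the start measured about 26–30° rather than 40°, so either those readings are off or the clamp did not start fully at 0.

I relied on the hard stop and the scene-camera angle to judge it home.

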